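# Scrub the jar in the wash tray with the brush that fits

## Robot

A 7-joint arm with a two-finger parallel gripper is mounted at the origin on a cart in front of the work surface, level with it; the furniture and walls round the work are solid. World frame = base frame: x ahead of the robot, y to its left, z up, the work surface at z = 0. Lengths are in m, angles in rad, forces in N, time in s.
With the tool pointing down it reaches from about 0.425 to 0.925 m from the base axis. Payload 6.8 kg.
Tool frame: the origin (TCP) lies midway between the tips of the shut fingers; the grasp point (between the pads) lies 19 mm behind it; z points along the fingers, y is the line along which they close (so a half turn about z gives the same grasp; the last joint's range is limited). The gripper opens to 85 mm and grips with 20 to 120 N. Pads are 22 mm wide; open, the fingers measure 114 mm over their backs; the gripper's body (76 mm by 85 mm) begins 54 mm behind the grasp point. The pads swing forward as they close: fully open they stand 13 mm farther back than shut.
Start: joints at [-1.262, 0.477, 0.022, 1.555, -0.011, 1.109, -0.083], TCP at [0.273, 0.617, 0.231] pointing down, gripper open.
Joint ranges: [-2.96, 2.96], [-0.34, 2.1], [-1.41, 1.46], [0.24, 2.44], [-1.37, 4.51], [0.17, 1.92], [-2.96, 2.96]. Speed limits (rad/s): [2.39, 2.39, 3.14, 3.14, 3.14, 3.14, 3.14].

## Interface

Orientations are given as a unit quaternion [w, x, y, z].
In Python, from station import * gives the robot as it stands.
- The arm moves only by the shell command python3 -m creep 'ROWS' [FORCE]. ROWS is JSON, a list of rows, each a list of 7 numbers: the gripper command: -1 is shut, 1 is fully open, values between are in proportion, then the shift along the world's x, y, z in mm, then the turn, a rotation vector about the world's x, y, z in rad. A call has 1 to 5 rows; each row shifts and turns the commanded pose from where the row before left it; what a row does not reach is not made up. A row lasts 1/8 s, in which the tool goes at most 62.5 mm and 10.7 degrees, less where a joint would pass 70% of its speed; a pose out of reach is approached as far as the arm can. A call is refused whole if a number of a shift passes 62.5 or a number of a turn 0.188, either way. A call with a gripper value outside its range is refused whole. The fingers move at their own pace and stop on an object; FORCE is the grip in N (left out, the last holds). Time passes only in rows, so rows that do not move let the fingers close. It gives the time, the measured TCP pose, the force, the opening and the grip force at its end, in the units of the state.
- get_obs(): the state, without advancing time (a new reading comes with each control period).
- read_camera(name): name is "scene" or "top" or "wrist"; returns (picture, depth): 384x512x3 uint8, red, green, blue; 384x512 float32, m along the optical axis (not along the pixel's ray), 0 where there is no reading.
- camera_params(name): a dict with "intrinsics" (3x3 intrinsics, pixels), "cam_to_world" (4x4, takes a point from camera to world coordinates); the wrist camera has in their place "mount" (4x4, takes a point from camera to tool coordinates, whose origin is the TCP and whose axes are the flange's). Camera axes: x right, y up, looking along -z (the intrinsics and any distortion apply to the point x, -y, -z); pixel columns grow to the right and rows downward; lengths in m; the calibration is good to about 2 mm. A picture is of the moment at which its call begins: read the wrist's pose just before it. camera_params takes no time and is no camera call.
- hand_in(): hands the job in; it is judged then, once.
The state is a dict: "t": time; "q": joint angles; "joint_vel": joint speeds; "joint_torque": joint torques, N m; "eef_pos": TCP position; "tool_rot": TCP orientation; "contact_force": force on the tool from outside, world axes, zero at the start; "torque": the same for the moment, N m; "gripper_width": opening from 0.0 (shut) to 1.0 (fully open); "grasp_force": force on a finger pad.
Only numpy, scipy, OpenCV 4.12 (cv2) and the standard library are available. Lean on these libraries where they do the work, as an engineer would, in place of code of your own. Each camera call takes 0.05 s, during which the arm holds its last target. There are 200 camera calls.

## Task

Scrub out the jar that stands in the wash tray, with the brush that fills it: the thick brush if it is the wide jar, the slim brush if it is the narrow one. Run the brush up and down inside, pressing it gently but clearly (about 5 N) onto the jar's bottom three times and drawing it up near the rim in between; then stand the brush back in its empty place in the brush stand and let go. Leave the jar upright where it stands, and leave the clean jar on the drying rack, the other brush and the things around alone.

Things in the scene. Friction and masses are not known exactly. Their poses are not given: they have to be found in the camera images.
- wash_tray: square white shallow tray, 116 x 116 mm, rim 16 mm high, floor 6 mm above the table, fixed; the jar standing in it is the one to scrub. Origin: centre of its underside; may be left or right of the drying rack
- drying_rack: square steel rack of eight flat slats, 116 x 116 mm, tops 6 mm above the table, fixed; the jar on it is clean. Origin: centre of its underside
- jar_wide: wide open steel jar, upright, 78 mm high, 50 mm inside, 58 mm outside, 3 mm more at the rim, about 0.45 kg, loose, in the wash tray or on the drying rack. Its bottom is a perforated plate jammed at a height that varies: top face 8 to 24 mm above the jar's underside, to be found by touch. Origin: centre of the underside; z up
- jar_narrow: narrow open steel jar, upright, 78 mm high, 38 mm inside, 46 mm outside, 3 mm more at the rim, about 0.45 kg, loose, in the wash tray or on the drying rack. Its bottom is a perforated plate jammed at a height that varies: top face 8 to 24 mm above the jar's underside, to be found by touch. Origin: centre of the underside; z up
- brush_thick: brush, tip down in the stand: grey bristle head 40 mm across from tip to 74 mm up (5 mm clear all round in the wide jar); round splash guard 40 mm across at 80-92 mm, 4 mm clear in the ring; 22 mm bead at 103-109; white handle 18 x 18 mm from 105 to 187 mm, best gripped at 150. 0.07 kg; swings in a weak grip. Origin: middle of the free tip; z up the handle, x, y square to its faces
- brush_slim: brush, tip down in the stand: grey bristle head 28 mm across from tip to 74 mm up (5 mm clear all round in the narrow jar); round splash guard 40 mm across at 80-92 mm, 4 mm clear in the ring; 18 mm bead at 103-109; white handle 14 x 14 mm from 105 to 187 mm, best gripped at 150. 0.07 kg; swings in a weak grip. Origin: middle of the free tip; z up the handle, x, y square to its faces
- brush_thick_tuft (a joint): how far the springy tuft at the tip of the thick brush is pushed in: 0 free to 0.012 m fully in; 900 N/m (4 mm for about 3.6 N); the brush's own weight pushes it in about 1 mm
- brush_slim_tuft (a joint): how far the springy tuft at the tip of the slim brush is pushed in: 0 free to 0.012 m fully in; 900 N/m (4 mm for about 3.6 N); the brush's own weight pushes it in about 1 mm
- brush_stand: white stand, fixed: base plate 86 x 190 mm (x by y); two places (wells) 100 mm apart along its y, each a low dish (48 mm inside, lip to 18 mm) with a ring above it (56 mm outside, 48 mm inside, 86 to 96 mm above the table) on a rear post; a brush goes in from above. Which brush is where varies. Origin: centre of its underside
- stand_well_a (a point): centre of the dish floor of the well at the stand's +y end, 10 mm above the table
- stand_well_b (a point): centre of the dish floor of the well at the stand's -y end, 10 mm above the table
- timer: bystander: round twist timer, 69 mm across, 48 mm high. Origin: centre of the underside
- vial: bystander: small capped vial, 23 mm across, 58 mm high. Origin: centre of the underside
- tape_roll: bystander: roll of tape lying flat, 74 mm across, 19 mm high. Origin: centre of the underside
- beaker: bystander: one litre glass beaker, 104 x 113 mm, 150 mm high. Origin: centre of the underside
There are look-alikes about, which are no part of the job. What is shaped like the brush_slim but brown is not meant.

How it is judged:
On the way, in this order (a step that is already met when the one before it is completed fails the run):
1. fitting brush pressed on the bottom of the jar in the tray, first time (tuft in by 3 mm) (((horizontal distance between jar_wide and wash_tray below 0.05 m and (horizontal distance between brush_thick and jar_wide below 0.025 m and z of brush_thick in the frame of jar_wide below 0.073 m) and z of brush_thick in the frame of jar_wide below 0.04 m and value of joint brush_thick_tuft above 0.003 m) or (horizontal distance between jar_narrow and wash_tray below 0.05 m and (horizontal distance between brush_slim and jar_narrow below 0.019 m and z of brush_slim in the frame of jar_narrow below 0.073 m) and z of brush_slim in the frame of jar_narrow below 0.04 m and value of joint brush_slim_tuft above 0.003 m))), for 0.1 s.
2. brush drawn up: tip 50 mm or more above the jar underside (((horizontal distance between jar_wide and wash_tray below 0.05 m and horizontal distance between brush_thick and jar_wide below 0.025 m and z of brush_thick in the frame of jar_wide above 0.05 m) or (horizontal distance between jar_narrow and wash_tray below 0.05 m and horizontal distance between brush_slim and jar_narrow below 0.019 m and z of brush_slim in the frame of jar_narrow above 0.05 m))), for 0.02 s.
3. fitting brush pressed on the bottom of the jar in the tray, second time (tuft in by 3 mm) (((horizontal distance between jar_wide and wash_tray below 0.05 m and (horizontal distance between brush_thick and jar_wide below 0.025 m and z of brush_thick in the frame of jar_wide below 0.073 m) and z of brush_thick in the frame of jar_wide below 0.04 m and value of joint brush_thick_tuft above 0.003 m) or (horizontal distance between jar_narrow and wash_tray below 0.05 m and (horizontal distance between brush_slim and jar_narrow below 0.019 m and z of brush_slim in the frame of jar_narrow below 0.073 m) and z of brush_slim in the frame of jar_narrow below 0.04 m and value of joint brush_slim_tuft above 0.003 m))), for 0.1 s.
4. brush drawn up: tip 50 mm or more above the jar underside (((horizontal distance between jar_wide and wash_tray below 0.05 m and horizontal distance between brush_thick and jar_wide below 0.025 m and z of brush_thick in the frame of jar_wide above 0.05 m) or (horizontal distance between jar_narrow and wash_tray below 0.05 m and horizontal distance between brush_slim and jar_narrow below 0.019 m and z of brush_slim in the frame of jar_narrow above 0.05 m))), for 0.02 s.
5. fitting brush pressed on the bottom of the jar in the tray, third time (tuft in by 3 mm) (((horizontal distance between jar_wide and wash_tray below 0.05 m and (horizontal distance between brush_thick and jar_wide below 0.025 m and z of brush_thick in the frame of jar_wide below 0.073 m) and z of brush_thick in the frame of jar_wide below 0.04 m and value of joint brush_thick_tuft above 0.003 m) or (horizontal distance between jar_narrow and wash_tray below 0.05 m and (horizontal distance between brush_slim and jar_narrow below 0.019 m and z of brush_slim in the frame of jar_narrow below 0.073 m) and z of brush_slim in the frame of jar_narrow below 0.04 m and value of joint brush_slim_tuft above 0.003 m))), for 0.1 s.
At the end, for the whole second after the job is handed in: both brushes stand tip down at rest in the wells of the brush stand, one in each (tip within 15 mm of the well's middle, at the well's floor, leaning less than 0.3 rad); both jars are upright, at rest and within 30 mm of where they stood ((horizontal distance between brush_thick and stand_well_a below 0.015 m or horizontal distance between brush_thick and stand_well_b below 0.015 m) and z of each of brush_thick, brush_slim in the frame of brush_stand below 0.025 m and angle between each of brush_thick, brush_slim's own z axis and vertical below 0.3 rad and linear speed of each of brush_thick, brush_slim below 0.03 m/s and (horizontal distance between brush_slim and stand_well_a below 0.015 m or horizontal distance between brush_slim and stand_well_b below 0.015 m) and distance of each of jar_wide, jar_narrow from where it was at the start of the episode below 0.03 m and angle between each of jar_wide, jar_narrow's own z axis and vertical below 0.1 rad and linear speed of each of jar_wide, jar_narrow below 0.02 m/s and distance between brush_thick and brush_slim above 0.05 m); the robot touches nothing.
It fails at once if a brush goes into a jar it does not belong to (thick: wide jar, slim: narrow jar) or into the clean jar on the drying rack ((horizontal distance between brush_thick and jar_narrow below 0.019 m and z of brush_thick in the frame of jar_narrow below 0.073 m) or (horizontal distance between brush_slim and jar_wide below 0.025 m and z of brush_slim in the frame of jar_wide below 0.073 m) or ((horizontal distance between brush_thick and jar_wide below 0.025 m and z of brush_thick in the frame of jar_wide below 0.073 m) and not (horizontal distance between jar_wide and wash_tray below 0.05 m)) or ((horizontal distance between brush_slim and jar_narrow below 0.019 m and z of brush_slim in the frame of jar_narrow below 0.073 m) and not (horizontal distance between jar_narrow and wash_tray below 0.05 m))).
It fails at once if a brush is pressed on a jar with more than 25 N (contact force between any of brush_thick, brush_slim and jar_wide above 25 N or contact force between any of brush_thick, brush_slim and jar_narrow above 25 N).
It fails at once if a jar is tipped by more than 0.3 rad or shifted by more than 40 mm (angle between any of jar_wide, jar_narrow's own z axis and vertical above 0.3 rad or distance of any of jar_wide, jar_narrow from where it was at the start of the episode above 0.04 m).
It fails at once if the brush that does not fit is taken out (moved more than 40 mm) ((horizontal distance between jar_wide and wash_tray below 0.05 m and distance of brush_slim from where it was at the start of the episode above 0.04 m) or (horizontal distance between jar_narrow and wash_tray below 0.05 m and distance of brush_thick from where it was at the start of the episode above 0.04 m)).
It fails at once if a bystander is moved by more than 30 mm (distance of any of timer, vial, tape_roll, beaker from where it was at the start of the episode above 0.03 m).
It also fails if it takes over 69 s, if anything falls off the work surface, if the arm or the gripper's body presses on something with over 40 N, if the wrist force passes 120 N, or if a joint passes its speed limit or range.

## Working session

There is one attempt and no reset: what is moved stays moved. The work goes in short steps, Python scripts to look and compute and a shell command to move; the robot and the scene stay as the last step left them, time stands still between calls to the robot, and variables do not carry over. Pictures are saved under pics/ and viewed, at most 10 in all, crops included, and the job is handed in when it is done.

```bash
mkdir -p pics; cat > h.py <<'E'
from station import *
import numpy as np, cv2
def cloud(n):
    o=get_obs(); im,d=read_camera(n); p=camera_params(n); K=np.array(p['intrinsics'])
    if 'cam_to_world' in p: T=np.array(p['cam_to_world'])
    else:
        from scipy.spatial.transform import Rotation as R
        q=o['tool_rot']; W=np.eye(4); W[:3,:3]=R.from_quat([q[1],q[2],q[3],q[0]]).as_matrix(); W[:3,3]=o['eef_pos']; T=W@np.array(p['mount'])
    v,u=np.mgrid[:im.shape[0],:im.shape[1]]
    P=np.stack([(u-K[0,2])/K[0,0]*d,-(v-K[1,2])/K[1,1]*d,-d],-1)@T[:3,:3].T+T[:3,3]
    P[d==0]=np.nan
    return im,P
E
python3 - <<'E'
from h import *
a,P=cloud('top'); b,Q=cloud('scene')
np.savez('c.npz',a=a,P=P,b=b,Q=Q)
cv2.imwrite('pics/top.png',cv2.resize(a[...,::-1],(800,600)))
cv2.imwrite('pics/scene.png',cv2.resize(b[...,::-1],(800,600)))
p=camera_params('top'); print(p); o=get_obs(); print(o)
E
```

```text
{'intrinsics': array([[490.60044123,   0.        , 253.31969207],
       [  0.        , 490.60044123, 196.97308693],
       [  0.        ,   0.        ,   1.        ]]), 'cam_to_world': array([[ 0.0220932 ,  0.97424001, -0.22442882,  0.29486393],
       [-0.99974867,  0.02067482, -0.00866827, -0.00333612],
       [-0.00380495,  0.22456393,  0.97445193,  1.25312107],
       [ 0.        ,  0.        ,  0.        ,  1.        ]])}
{'t': 0.1, 'q': array([-1.26205636,  0.47772184,  0.02236988,  1.55633914, -0.01149668,
        1.10930062, -0.08311395]), 'joint_vel': array([ 0.00059037, -0.00251069, -0.00078899, -0.00180451, -0.00027597,
        0.00126985,  0.00127261]), 'joint_torque': array([ 4.22533791e-03, -5.97757638e+01,  1.61357995e+00, -2.81953257e+01,
        1.28232807e-02,  5.01458358e-03, -3.70645381e-07]), 'eef_pos': array([0.27310171, 0.61670778, 0.23042619]), 'tool_rot': array([-1.03250404e-04,  2.06922335e-01,  9.78357028e-01, -8.13665757e-04]), 'contact_force': array([ 0.03470176,  0.32053087, -0.53143111]), 'torque': array([-0.0494291 , -0.02578629, -0.06173328]), 'grasp_force': 0.0, 'gripper_width': 0.9996499366147705}
```

View pics/top.png

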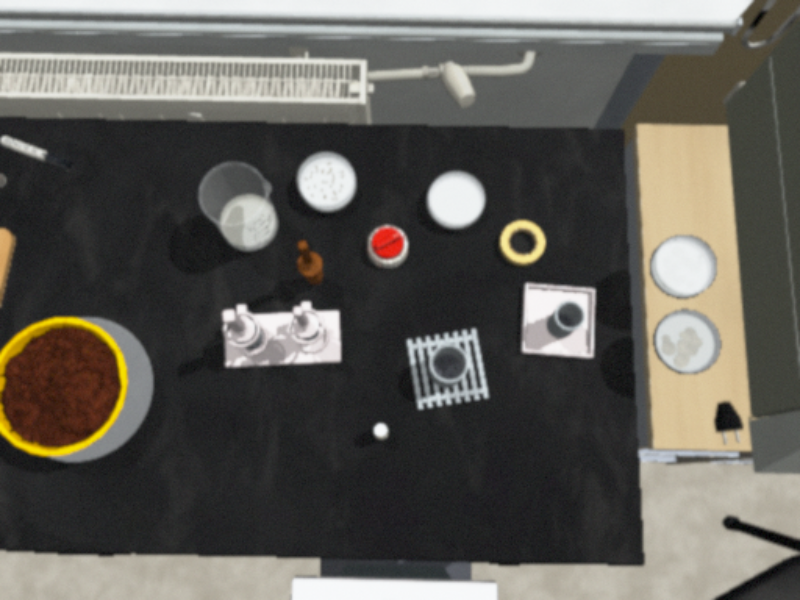

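View pics/scene.png

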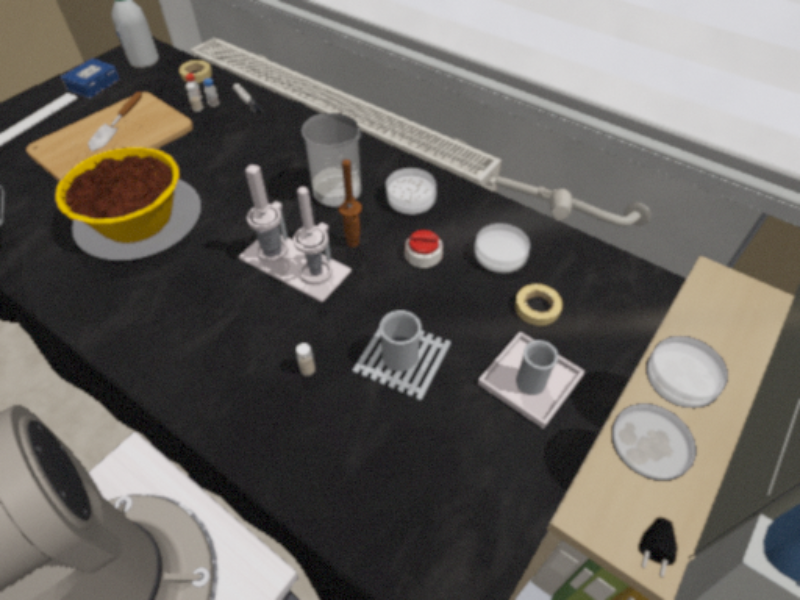

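The top view shows the stand at (282,337) with two brushes, and in the scene view the left one has the thicker handle. The tray with its jar is at (558,320), and the rack with the larger-looking jar is at (448,368). The brown look-alike is at (308,262). Next I'll measure the jars and brushes.

```bash
python3 - <<'E'
from h import *
z=np.load('c.npz')
def fit(xy):
    A=np.c_[2*xy,np.ones(len(xy))]; s=np.linalg.lstsq(A,(xy**2).sum(1),rcond=None)[0]; return s[:2],np.sqrt(s[2]+s[0]**2+s[1]**2)
for n in 'PQ':
    P=z[n].reshape(-1,3); P=P[~np.isnan(P).any(1)]
    T=z['P']
    for nm,(u,v) in dict(tray=(567,318),rack=(448,365)).items():
        c=T[int(v*.64),int(u*.64)]
        m=(np.hypot(*(P[:,:2]-c[:2]).T)<.055)&(P[:,2]>.076)&(P[:,2]<.1)
        q=P[m]; print(n,nm,c,len(q),q[:,:2].min(0),q[:,:2].max(0),np.percentile(q[:,2],[5,50,95]),fit(q[:,:2]))
    c=T[int(337*.64),int(282*.64)]
    m=(abs(P[:,0]-c[0]-.0)<.07)&(abs(P[:,1]-c[1])<.12)
    for lo,hi in [(.084,.105),(.13,.19),(.19,.21)]:
        q=P[m&(P[:,2]>lo)&(P[:,2]<hi)]; 
        if len(q)==0: continue
        k=q[:,1]>np.mean([q[:,1].min(),q[:,1].max()])
        for s in (k,~k):
            if s.sum()>3: print(n,lo,s.sum(),np.median(q[s],0).round(4),q[s].min(0).round(4),q[s].max(0).round(4))
    b=P[(abs(P[:,0]-c[0])<.09)&(abs(P[:,1]-c[1])<.15)&(P[:,2]>.003)&(P[:,2]<.016)]
    print(n,'base',len(b),cv2.minAreaRect((b[:,:2]*1000).astype(np.float32)))
    c=T[int(350*.64),int(530*.64)]
    b=P[(abs(P[:,0]-c[0]-.03)<.09)&(abs(P[:,1]-c[1]+.03)<.09)&(P[:,2]>.003)&(P[:,2]<.03)]
    print(n,'tray',len(b),cv2.minAreaRect((b[:,:2]*1000).astype(np.float32)))
E
```

```text
P tray [ 0.56875268 -0.27180698  0.02067545] 132 [ 0.53668226 -0.28801041] [ 0.5828466  -0.24031886] [0.07744167 0.08294898 0.0875752 ] (array([ 0.55961618, -0.26391122]), np.float64(0.02179545437292725))
P rack [ 0.4859631  -0.07693201  0.02599369] 157 [ 0.45255546 -0.10503779] [ 0.50921292 -0.04689039] [0.07779134 0.08329794 0.08729606] (array([ 0.48065619, -0.07576417]), np.float64(0.02768064822713635))
P 0.084 258 [0.5202 0.2386 0.0975] [0.4968 0.217  0.0853] [0.5613 0.2719 0.1049]
P 0.084 281 [0.5288 0.1414 0.0974] [0.504  0.1175 0.0869] [0.5688 0.1713 0.1046]
P 0.13 71 [0.5166 0.2358 0.1622] [0.514  0.2335 0.1302] [0.5302 0.2501 0.1882]
P 0.13 45 [0.5269 0.142  0.1608] [0.5254 0.1386 0.131 ] [0.536  0.151  0.1881]
P 0.19 62 [0.5229 0.2421 0.1956] [0.5149 0.2338 0.1908] [0.5315 0.2525 0.2   ]
P 0.19 36 [0.5318 0.1457 0.1952] [0.5263 0.139  0.1914] [0.538  0.1527 0.2001]
P base 3707 ((529.1618041992188, 195.66046142578125), (299.8335876464844, 179.94798278808594), 89.97392272949219)
P tray 2258 ((544.2266845703125, -243.25057983398438), (179.67247009277344, 179.02206420898438), 0
[... 431 characters left out ...]
Q 0.084 250 [0.5156 0.236  0.0972] [0.4938 0.2155 0.0854] [0.5602 0.2707 0.1049]
Q 0.084 272 [0.5248 0.14   0.0974] [0.5011 0.1156 0.0862] [0.5673 0.1709 0.105 ]
Q 0.13 169 [0.5152 0.2358 0.1615] [0.5106 0.2304 0.1307] [0.5326 0.2487 0.1887]
Q 0.13 127 [0.5257 0.14   0.162 ] [0.5223 0.1366 0.1306] [0.5358 0.1516 0.1892]
Q 0.19 50 [0.5186 0.239  0.1956] [0.5097 0.2318 0.1901] [0.5309 0.2507 0.1982]
Q 0.19 32 [0.5278 0.1431 0.1952] [0.5231 0.1377 0.1904] [0.5366 0.1507 0.1988]
Q base 2084 ((529.0084228515625, 195.99183654785156), (298.8620910644531, 179.52725219726562), 89.95364379882812)
Q tray 2104 ((544.26171875, -243.55526733398438), (179.27293395996094, 179.3915557861328), 89.88427734375)
```

```bash
python3 -m creep '[[1,0,0,60,0,0,0],[1,0,-30,30,0,0,0],[1,28,-52,0,0,0,0.1],[1,28,-52,0,0,0,0.1],[1,28,-52,0,0,0,0.1]]' && python3 -m creep '[[1,28,-52,0,0,0,0.1],[1,28,-52,0,0,0,0.1],[1,28,-52,0,0,0,0],[1,28,-52,0,0,0,0],[1,28,-52,0,0,0,0]]' && python3 -m creep '[[1,33,-27,0,0,0,0],[1,0,0,0,0,0,0]]'
python3 - <<'E'
from h import *
a,P=cloud('wrist'); np.savez('w.npz',a=a,P=P); cv2.imwrite('pics/w1.png',cv2.resize(a[...,::-1],(800,600)))
o=get_obs(); print(o['eef_pos'],o['tool_rot'],camera_params('wrist')['mount'],P[::64,::64,2].round(2))
E
```

```text
t: 0.72
eef_pos: [0.3579, 0.4293, 0.3211]
tool_rot: [-0.0, 0.057, 0.998, -0.0]
contact_force: [0.9, 0.6, 1.5]
gripper_width: 1.003
grasp_force: 0.0
t: 1.35
eef_pos: [0.4977, 0.1694, 0.3211]
tool_rot: [-0.0, -0.042, 0.999, 0.0]
contact_force: [0.7, 0.3, -0.7]
gripper_width: 1.002
grasp_force: 0.0
t: 1.6
eef_pos: [0.5319, 0.1407, 0.3209]
tool_rot: [0.0, -0.038, 0.999, -0.001]
contact_force: [0.3, 1.0, -0.8]
gripper_width: 1.002
grasp_force: 0.0
[0.53061627 0.14295502 0.32078923] [-4.51609086e-04 -4.00848554e-02  9.99196131e-01 -3.03135188e-04] [[ 9.18446541e-04  9.57664740e-01  2.87884357e-01  7.32234299e-02]
 [ 9.99999500e-01 -9.93319761e-04  1.14008377e-04  4.66479480e-04]
 [ 3.95143024e-04  2.87884108e-01 -9.57665173e-01 -1.41221400e-01]
 [ 0.00000000e+00  0.00000000e+00  0.00000000e+00  1.00000000e+00]] [[ 0.   -0.    0.    0.   -0.   -0.    0.    0.  ]
 [-0.    0.   -0.    0.    0.   -0.    0.    0.  ]
 [ 0.   -0.    0.05  0.    0.   -0.    0.    0.  ]
 [ 0.    0.    0.    0.    0.09  0.    0.01  0.  ]
 [-0.    0.    0.04 -0.    0.18  0.07  0.    0.  ]
 [-0.1   0.39  0.4   0.01  0.    0.11  0.4   0.39]]
```

View pics/w1.png

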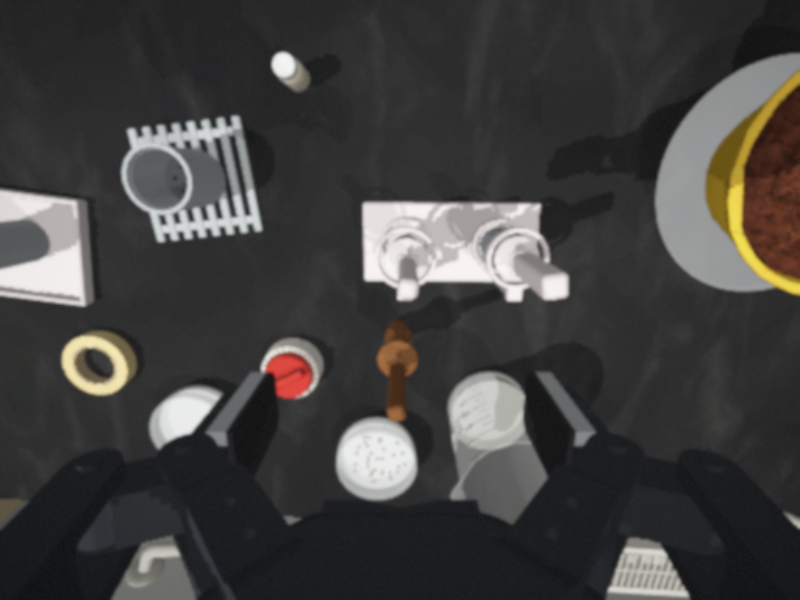

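The wrist view shows the slim handle top at (407,290), and it looks square to the fingers. The thick handle is at (552,285) and the brown look-alike stands behind the stand.

```bash
python3 - <<'E'
from h import *
z=np.load('w.npz');P=z['P'].reshape(-1,3);P=P[~np.isnan(P).any(1)]
def box(n,c,r,lo,hi):
    q=P[(np.hypot(P[:,0]-c[0],P[:,1]-c[1])<r)&(P[:,2]>lo)&(P[:,2]<hi)]
    print(n,len(q),q.mean(0).round(4),q.min(0).round(4),q.max(0).round(4),cv2.minAreaRect((q[:,:2]*1000).astype(np.float32)))
box('slimtop',(.53,.145),.03,.19,.205)
box('slimlow',(.53,.145),.03,.125,.19)
box('ring',(.53,.145),.045,.09,.1)
box('thicktop',(.521,.241),.03,.19,.205)
box('brown',(.63,.15),.035,.07,.3)
q=P[(abs(P[:,0]-.53)<.08)&(abs(P[:,1]-.195)<.12)&(P[:,2]>.005)&(P[:,2]<.015)]
print('base',len(q),cv2.minAreaRect((q[:,:2]*1000).astype(np.float32)))
E
```

```text
slimtop 159 [0.5306 0.1461 0.194 ] [0.5242 0.1395 0.1903] [0.5386 0.1532 0.1964] ((531.4108276367188, 146.54119873046875), (14.342211723327637, 13.542576789855957), 4.5367631912231445)
slimlow 142 [0.5255 0.1458 0.1604] [0.5242 0.1394 0.1258] [0.5318 0.1534 0.1894] ((527.1155395507812, 145.708251953125), (6.3785905838012695, 14.321491241455078), 12.394700050354004)
ring 727 [0.528  0.1454 0.096 ] [0.503  0.1181 0.0901] [0.5694 0.173  0.0999] ((532.8676147460938, 143.87074279785156), (55.13058090209961, 61.364688873291016), 56.6356315612793)
thicktop 275 [0.5215 0.2423 0.1941] [0.5127 0.2337 0.1901] [0.5313 0.2523 0.196 ] ((521.9160766601562, 242.6783447265625), (17.47113609313965, 16.658370971679688), 11.792638778686523)
brown 820 [0.6272 0.1456 0.1252] [0.6123 0.1267 0.0844] [0.6498 0.1654 0.1874] ((630.7136840820312, 145.9089813232422), (36.46846008300781, 38.361698150634766), 4.938592433929443)
base 3437 ((546.1744384765625, 205.5490264892578), (131.34835815429688, 210.5699462890625), 1.3011327981948853)
```

```bash
python3 -m creep '[[1,1,3,0,0,0,0],[1,0,0,-55,0,0,0],[1,0,0,-55,0,0,0],[1,0,0,-45,0,0,0],[1,0,0,-26,0,0,0]]' && python3 -m creep '[[-1,0,0,0,0,0,0],[-1,0,0,0,0,0,0],[-1,0,0,0,0,0,0],[-1,0,0,0,0,0,0],[-1,0,0,0,0,0,0]]' 80
```

```text
t: 2.28
eef_pos: [0.5291, 0.1488, 0.1379]
tool_rot: [-0.002, -0.043, 0.999, -0.0]
contact_force: [0.1, 0.4, 0.1]
gripper_width: 0.999
grasp_force: 0.0
t: 2.9
eef_pos: [0.5317, 0.1475, 0.141]
tool_rot: [0.001, -0.042, 0.999, 0.0]
contact_force: [0.6, 0.5, 0.5]
gripper_width: 0.153
grasp_force: 77.8
```

```bash
python3 -m creep '[[-1,0,0,20,0,0,0],[-1,0,0,40,0,0,0],[-1,0,0,40,0,0,0],[-1,0,0,30,0,0,0],[-1,0,0,0,0,0,0]]' && python3 -m creep '[[-1,0,-30,0,0,0,0],[-1,4,-50,0,0,0,0],[-1,4,-50,0,0,0,0],[-1,4,-50,0,0,0,0],[-1,4,-50,0,0,0,0]]' && python3 -m creep '[[-1,4,-30,0,0,0,0],[-1,0,-20,0,0,0,0],[-1,0,0,0,0,0,0],[-1,0,0,0,0,0,0]]'
python3 - <<'E'
from h import *
a,P=cloud('wrist'); np.savez('w2.npz',a=a,P=P); cv2.imwrite('pics/w2.png',cv2.resize(a[...,::-1],(800,600)))
o=get_obs(); print(o['eef_pos'],o['tool_rot'],o['contact_force'])
P=P.reshape(-1,3);P=P[~np.isnan(P).any(1)]
def fit(xy):
    A=np.c_[2*xy,np.ones(len(xy))]; s=np.linalg.lstsq(A,(xy**2).sum(1),rcond=None)[0]; return s[:2],np.sqrt(s[2]+s[0]**2+s[1]**2)
q=P[(np.hypot(P[:,0]-.559,P[:,1]+.264)<.04)&(P[:,2]>.076)&(P[:,2]<.09)]
print(len(q),q.min(0),q.max(0),fit(q[:,:2]))
E
```

```text
t: 3.52
eef_pos: [0.5326, 0.1475, 0.2728]
tool_rot: [0.002, -0.041, 0.999, 0.001]
contact_force: [0.4, -0.1, -1.9]
gripper_width: 0.152
grasp_force: 78.0
t: 4.15
eef_pos: [0.5464, -0.0843, 0.269]
tool_rot: [-0.001, -0.042, 0.999, 0.0]
contact_force: [0.4, -0.0, -1.0]
gripper_width: 0.153
grasp_force: 78.1
t: 4.65
eef_pos: [0.551, -0.1314, 0.2695]
tool_rot: [-0.001, -0.042, 0.999, 0.0]
contact_force: [0.1, 0.7, -0.4]
gripper_width: 0.155
grasp_force: 78.0
[ 0.5511627  -0.13115813  0.26969442] [-4.86370753e-04 -4.25283488e-02  9.99095064e-01  3.95491595e-04] [-0.2292962   0.47781587 -0.88790366]
512 [ 0.53506423 -0.28787522  0.07608949] [ 0.5826071  -0.23968225  0.08476421] (array([ 0.5585433 , -0.26316011]), np.float64(0.021809629265903692))
```

View pics/w2.png

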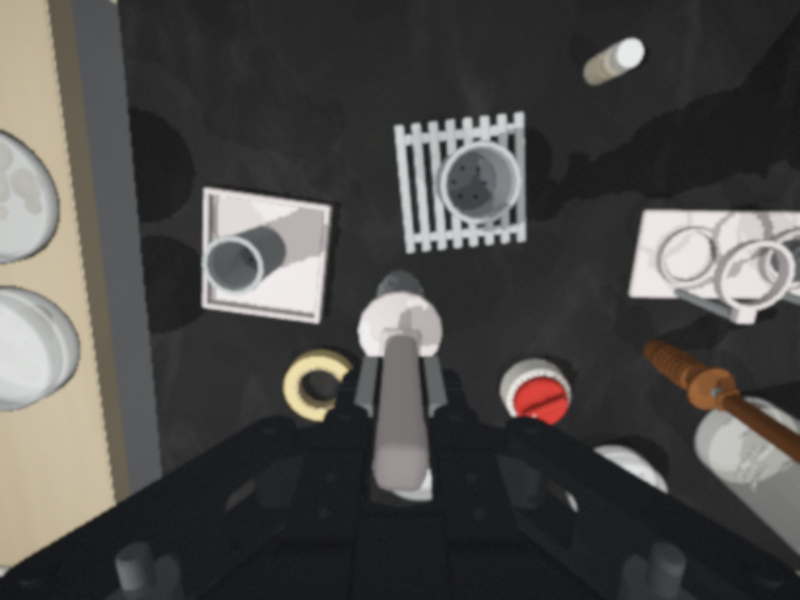

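The wrist view shows the brush hanging straight in the grip with its guard at (400,325). The narrow jar's mouth is at (233,265), and the now empty ring is near (757,275). Next I'll check the brush axis in the hand.

```bash
python3 - <<'E'
from h import *
z=np.load('w2.npz');P=z['P'].reshape(-1,3);P=P[~np.isnan(P).any(1)]
m=(np.hypot(P[:,0]-.551,P[:,1]+.131)<.04)
for lo,hi in [(.14,.16),(.16,.18),(.18,.2),(.2,.215),(.215,.224),(.224,.233),(.238,.248),(.248,.262),(.262,.28),(.28,.3),(.3,.32)]:
    q=P[m&(P[:,2]>lo)&(P[:,2]<hi)]
    if len(q)>5: print(lo,hi,len(q),q.min(0).round(4),q.max(0).round(4),np.median(q,0).round(4))
E
```

```text
0.14 0.16 34 [ 0.5379 -0.1399  0.1403] [ 0.5429 -0.1224  0.1503] [ 0.5391 -0.132   0.1442]
0.16 0.18 141 [ 0.5353 -0.1449  0.1604] [ 0.5468 -0.1174  0.179 ] [ 0.5379 -0.1322  0.1701]
0.18 0.2 138 [ 0.5355 -0.1447  0.1804] [ 0.545  -0.1194  0.1994] [ 0.5369 -0.1322  0.1902]
0.215 0.224 201 [ 0.5301 -0.1505  0.2197] [ 0.5619 -0.1113  0.224 ] [ 0.5359 -0.1311  0.2235]
0.224 0.233 1172 [ 0.5304 -0.1504  0.224 ] [ 0.5623 -0.1117  0.229 ] [ 0.5433 -0.1322  0.2255]
0.238 0.248 231 [ 0.5408 -0.1399  0.2397] [ 0.5537 -0.122   0.2479] [ 0.5431 -0.1318  0.244 ]
0.248 0.262 182 [ 0.5423 -0.1378  0.2481] [ 0.5472 -0.1242  0.262 ] [ 0.5432 -0.1316  0.2552]
0.262 0.28 570 [ 0.5387 -0.1506  0.262 ] [ 0.5471 -0.1117  0.28  ] [ 0.543  -0.1311  0.2749]
0.28 0.3 1483 [ 0.5385 -0.1515  0.28  ] [ 0.5471 -0.111   0.3   ] [ 0.5428 -0.1317  0.2909]
0.3 0.32 3444 [ 0.5345 -0.17    0.3   ] [ 0.5642 -0.0912  0.32  ] [ 0.5422 -0.1317  0.3141]
```

```bash
python3 -m creep '[[-1,3,-45,0,0,0,0],[-1,3,-45,0,0,0,0],[-1,3,-30,0,0,0,0],[-1,0,-12,0,0,0,0],[-1,0,0,-20,0,0,0]]' && python3 -m creep '[[-1,0,0,-15,0,0,0],[-1,0,0,0,0,0,0],[-1,0,0,0,0,0,0]]'
python3 - <<'E'
from h import *
a,P=cloud('wrist'); np.savez('w3.npz',a=a,P=P)
cv2.imwrite('pics/w3.png',cv2.resize(a[130:330,130:400,::-1],(800,592)))
print(get_obs()['eef_pos'],get_obs()['contact_force'])
P=P.reshape(-1,3);P=P[~np.isnan(P).any(1)]
q=P[(np.hypot(P[:,0]-.559,P[:,1]+.264)<.04)&(P[:,2]>.076)&(P[:,2]<.087)]
print(len(q),q.min(0),q.max(0))
for lo,hi in [(.1,.12),(.12,.14),(.14,.16),(.18,.19)]:
    q=P[(np.hypot(P[:,0]-.559,P[:,1]+.264)<.04)&(P[:,2]>lo)&(P[:,2]<hi)]
    if len(q)>5: print(lo,hi,len(q),q.min(0).round(4),q.max(0).round(4))
E
```

```text
t: 5.32
eef_pos: [0.5613, -0.2648, 0.2513]
tool_rot: [0.001, -0.042, 0.999, -0.0]
contact_force: [-0.0, 0.2, -0.8]
gripper_width: 0.152
grasp_force: 78.1
t: 5.7
eef_pos: [0.5607, -0.2642, 0.2358]
tool_rot: [0.0, -0.042, 0.999, 0.0]
contact_force: [-0.7, 0.6, 0.0]
gripper_width: 0.156
grasp_force: 78.2
[ 0.56075686 -0.2645115   0.23602209] [-0.08872548 -0.28087178 -0.07930298]
397 [ 0.53469001 -0.28794524  0.07660272] [ 0.57657151 -0.23997776  0.08437068]
0.1 0.12 34 [ 0.548  -0.2728  0.1056] [ 0.5525 -0.2553  0.1166]
0.12 0.14 93 [ 0.5456 -0.2777  0.1256] [ 0.5562 -0.2503  0.1385]
0.14 0.16 159 [ 0.5454 -0.2776  0.1412] [ 0.5554 -0.2507  0.1593]
0.18 0.19 136 [ 0.5398 -0.2834  0.1861] [ 0.573  -0.2445  0.19  ]
```

View pics/w3.png

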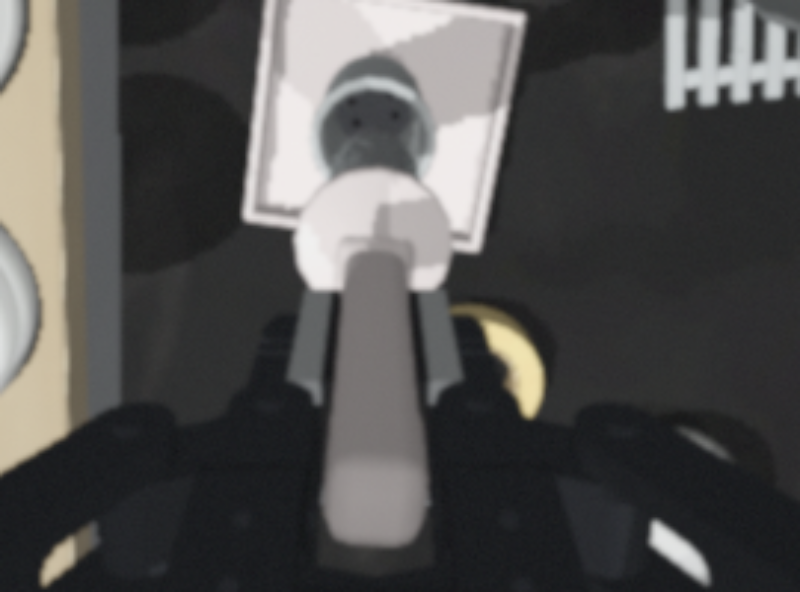

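The brush is centred over the narrow jar's mouth, with the jar rim at crop pixel (375,130) and the guard at (372,235). Going down.

```bash
python3 -m creep '[[-1,0,0,-25,0,0,0],[-1,0,0,-25,0,0,0],[-1,0,0,-14,0,0,0],[-1,0,0,0,0,0,0]]' && for i in 1; do python3 -m creep '[[-1,0,0,-3,0,0,0],[-1,0,0,0,0,0,0]]'; python3 -m creep '[[-1,0,0,-3,0,0,0],[-1,0,0,0,0,0,0]]'; done
```

```text
t: 6.25
eef_pos: [0.56, -0.2645, 0.1709]
tool_rot: [-0.001, -0.042, 0.999, 0.0]
contact_force: [0.6, 0.4, -0.9]
gripper_width: 0.154
grasp_force: 78.2
t: 6.5
eef_pos: [0.5607, -0.265, 0.169]
tool_rot: [0.001, -0.042, 0.999, -0.0]
contact_force: [0.5, 0.2, -0.1]
gripper_width: 0.156
grasp_force: 78.2
t: 6.75
eef_pos: [0.5602, -0.2647, 0.1653]
tool_rot: [-0.0, -0.042, 0.999, 0.0]
contact_force: [1.5, 0.8, -0.8]
gripper_width: 0.151
grasp_force: 78.2
```

```bash
for i in 1; do python3 -m creep '[[-1,0,0,-3,0,0,0],[-1,0,0,0,0,0,0]]'; python3 -m creep '[[-1,0,0,-3,0,0,0],[-1,0,0,0,0,0,0]]';python3 -m creep '[[-1,0,0,-2,0,0,0],[-1,0,0,0,0,0,0]]'; done | grep -E 'eef|contact'
```

```text
eef_pos: [0.5601, -0.2647, 0.162]
contact_force: [0.1, 1.1, -0.4]
eef_pos: [0.5601, -0.2647, 0.159]
contact_force: [-0.6, 0.2, -0.6]
eef_pos: [0.5602, -0.2647, 0.1571]
contact_force: [-0.7, -0.4, -1.0]
```

```bash
for i in 1; do python3 -m creep '[[-1,0,0,-2,0,0,0],[-1,0,0,0,0,0,0]]'; python3 -m creep '[[-1,0,0,-2,0,0,0],[-1,0,0,0,0,0,0]]';python3 -m creep '[[-1,0,0,-2,0,0,0],[-1,0,0,0,0,0,0]]'; done | grep -E 'eef|contact'
```

```text
eef_pos: [0.5602, -0.2647, 0.1551]
contact_force: [-0.1, 0.4, -0.0]
eef_pos: [0.5602, -0.2647, 0.1531]
contact_force: [-0.8, -0.8, -0.2]
eef_pos: [0.5604, -0.2648, 0.1513]
contact_force: [1.4, -0.2, 1.0]
```

```bash
for i in 1; do python3 -m creep '[[-1,0,0,-2,0,0,0],[-1,0,0,0,0,0,0]]'; python3 -m creep '[[-1,0,0,-2,0,0,0],[-1,0,0,0,0,0,0]]'; done | grep -E 'eef|contact'
```

```text
eef_pos: [0.5604, -0.2649, 0.1495]
contact_force: [0.2, -0.6, 2.3]
eef_pos: [0.5604, -0.2649, 0.1475]
contact_force: [0.4, 0.5, 4.0]
```

Contact was at TCP z ≈ 0.1525 and the force is now about 4.5 N. I'll press 1 mm more, hold, then stroke.

```bash
f(){ grep -E 'eef|contact'; }
python3 -m creep '[[-1,0,0,-1,0,0,0],[-1,0,0,0,0,0,0],[-1,0,0,0,0,0,0]]'|f
python3 -m creep '[[-1,0,0,20,0,0,0],[-1,0,0,20,0,0,0],[-1,0,0,18,0,0,0],[-1,0,0,0,0,0,0]]'|f
python3 -m creep '[[-1,0,0,-20,0,0,0],[-1,0,0,-20,0,0,0],[-1,0,0,-12,0,0,0],[-1,0,0,0,0,0,0]]'|f
python3 -m creep '[[-1,0,0,-3,0,0,0],[-1,0,0,-2,0,0,0],[-1,0,0,-1,0,0,0],[-1,0,0,0,0,0,0],[-1,0,0,0,0,0,0]]'|f
```

```text
eef_pos: [0.5604, -0.2649, 0.1465]
contact_force: [-0.3, 0.3, 4.6]
eef_pos: [0.5608, -0.2651, 0.2053]
contact_force: [0.2, -0.8, -1.3]
eef_pos: [0.5596, -0.2645, 0.1513]
contact_force: [-0.2, 0.2, 0.9]
eef_pos: [0.5605, -0.2649, 0.1467]
contact_force: [-0.9, 0.4, 4.6]
```

```bash
f(){ grep -E '^t|eef|contact'; }
python3 -m creep '[[-1,0,0,20,0,0,0],[-1,0,0,20,0,0,0],[-1,0,0,18,0,0,0],[-1,0,0,0,0,0,0]]'|f
python3 -m creep '[[-1,0,0,-20,0,0,0],[-1,0,0,-20,0,0,0],[-1,0,0,-12,0,0,0],[-1,0,0,0,0,0,0]]'|f
python3 -m creep '[[-1,0,0,-3,0,0,0],[-1,0,0,-2,0,0,0],[-1,0,0,-1,0,0,0],[-1,0,0,0,0,0,0],[-1,0,0,0,0,0,0]]'|f
python3 -m creep '[[-1,0,0,25,0,0,0],[-1,0,0,30,0,0,0],[-1,0,0,30,0,0,0],[-1,0,0,38,0,0,0],[-1,0,0,0,0,0,0]]'|f
python3 -m creep '[[-1,-3,30,0,0,0,0],[-1,-3,50,0,0,0,0],[-1,-3,50,0,0,0,0],[-1,-3,50,0,0,0,0],[-1,-3,50,0,0,0,0]]'|f
python3 -m creep '[[-1,-3,50,0,0,0,0],[-1,-3,40,0,0,0,0],[-1,0,0,0,0,0,0],[-1,0,0,0,0,0,0]]'|f
python3 - <<'E'
from h import *
a,P=cloud('wrist'); np.savez('w4.npz',a=a,P=P)
cv2.imwrite('pics/w4.png',cv2.resize(a[...,::-1],(800,600)))
print(get_obs()['eef_pos'],get_obs()['tool_rot'])
P=P.reshape(-1,3);P=P[~np.isnan(P).any(1)]
q=P[(np.hypot(P[:,0]-.531,P[:,1]-.146)<.035)&(P[:,2]>.09)&(P[:,2]<.1)]
print('ring',len(q),q.min(0),q.max(0))
o=get_obs()['eef_pos']
for lo,hi in [(.14,.16),(.16,.18),(.18,.2),(.215,.224),(.224,.233),(.248,.262)]:
    q=P[(np.hypot(P[:,0]-o[0],P[:,1]-o[1])<.04)&(P[:,2]>lo)&(P[:,2]<hi)]
    if len(q)>5: print(lo,hi,len(q),q.min(0).round(4),q.max(0).round(4))
E
```

```text
t: 11.25
eef_pos: [0.5611, -0.2651, 0.2055]
tool_rot: [0.001, -0.042, 0.999, -0.0]
contact_force: [0.3, 0.2, -1.7]
t: 11.75
eef_pos: [0.5597, -0.2645, 0.1513]
tool_rot: [-0.001, -0.042, 0.999, 0.0]
contact_force: [-0.8, 0.7, 1.4]
t: 12.38
eef_pos: [0.5605, -0.265, 0.1467]
tool_rot: [0.0, -0.042, 0.999, -0.0]
contact_force: [-0.4, 0.9, 4.2]
t: 13.0
eef_pos: [0.5618, -0.2656, 0.272]
tool_rot: [0.003, -0.042, 0.999, -0.001]
contact_force: [-0.3, -0.2, -0.1]
t: 13.62
eef_pos: [0.5443, -0.033, 0.2679]
tool_rot: [-0.001, -0.042, 0.999, -0.0]
contact_force: [1.1, 0.8, -0.6]
t: 14.12
eef_pos: [0.5388, 0.0546, 0.2683]
tool_rot: [-0.001, -0.041, 0.999, -0.0]
contact_force: [-0.1, -0.2, -0.6]
[0.53895058 0.0539582  0.26853749] [-5.66838544e-04 -4.08217736e-02  9.99166200e-01 -4.07374696e-04]
ring 595 [0.50238967 0.11750088 0.09001038] [0.56572256 0.17250914 0.0965172 ]
0.14 0.16 33 [0.5258 0.046  0.1401] [0.5304 0.0668 0.1593]
0.16 0.18 145 [0.5233 0.041  0.1604] [0.5342 0.0685 0.1785]
0.18 0.2 135 [0.5233 0.0412 0.1802] [0.533  0.0666 0.1978]
0.215 0.224 654 [0.5179 0.0354 0.2185] [0.5504 0.0745 0.224 ]
0.224 0.233 721 [0.5194 0.0371 0.224 ] [0.5497 0.0724 0.2283]
0.248 0.262 187 [0.53   0.0482 0.2481] [0.5346 0.0618 0.262 ]
```

View pics/w4.png

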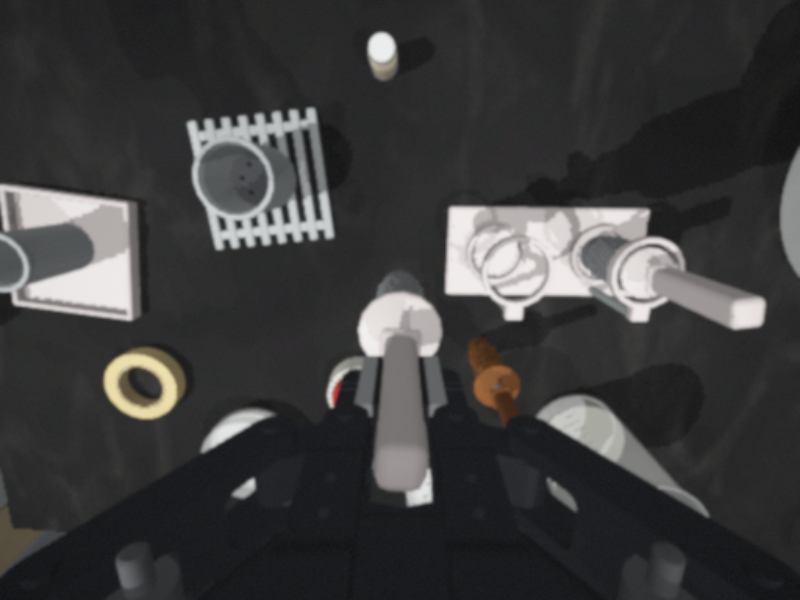

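The ring at (515,270) is empty, and the brush hangs straight 90 mm to its -y side. I'll move over and lower it.

```bash
f(){ grep -E '^t:|eef|contact|width'; }
python3 -m creep '[[-1,-3,40,0,0,0,0],[-1,-4,40,0,0,0,0],[-1,0,10,0,0,0,0],[-1,0,0,0,0,0,0],[-1,0,0,0,0,0,0]]'|f
python3 -m creep '[[-1,0,0,-25,0,0,0],[-1,0,0,-25,0,0,0],[-1,0,0,0,0,0,0]]'|f
python3 -m creep '[[-1,0,0,-25,0,0,0],[-1,0,0,-25,0,0,0],[-1,0,0,-18,0,0,0],[-1,0,0,0,0,0,0],[-1,0,0,0,0,0,0]]'|f
```

```text
t: 14.8
eef_pos: [0.5326, 0.143, 0.2692]
contact_force: [-0.1, -1.5, -0.6]
gripper_width: 0.151
t: 15.18
eef_pos: [0.5312, 0.1432, 0.2178]
contact_force: [-0.5, -0.2, -1.1]
gripper_width: 0.15
t: 15.8
eef_pos: [0.5333, 0.145, 0.1527]
contact_force: [0.3, -0.3, -0.5]
gripper_width: 0.154
```

```bash
f(){ grep -E '^t:|eef|contact|width'; }
python3 -m creep '[[-1,0,0,-6,0,0,0],[-1,0,0,0,0,0,0]]'|f
python3 -m creep '[[-1,0,0,-4,0,0,0],[-1,0,0,0,0,0,0],[-1,0,0,0,0,0,0]]'|f
```

```text
t: 16.05
eef_pos: [0.5322, 0.1452, 0.1454]
contact_force: [0.2, -0.2, -1.0]
gripper_width: 0.153
t: 16.42
eef_pos: [0.5325, 0.1454, 0.1415]
contact_force: [0.9, -0.2, -0.3]
gripper_width: 0.151
```

```bash
f(){ grep -E '^t:|eef|contact|width'; }
python3 -m creep '[[-1,0,0,-1,0,0,0],[-1,0,0,0,0,0,0],[0.2,0,0,0,0,0,0],[0.8,0,0,0,0,0,0],[0.8,0,0,0,0,0,0]]'|f
python3 -m creep '[[0.8,0,0,0,0,0,0],[0.8,0,0,40,0,0,0],[0.8,0,0,50,0,0,0],[0.8,0,0,60,0,0,0],[0.8,0,0,30,0,0,0]]'|f
python3 -m creep '[[0.8,-40,-40,0,0,0,0],[0.8,-40,-40,0,0,0,0],[0.8,0,-40,0,0,0,0],[0.8,0,0,0,0,0,0]]'|f
python3 - <<'E'
from h import *
a,P=cloud('top'); cv2.imwrite('pics/top2.png',cv2.resize(a[...,::-1],(800,600)))
P=P.reshape(-1,3);P=P[~np.isnan(P).any(1)]
for n,c,r,lo,hi in [('slim',(.531,.146),.03,.19,.205),('narrow',(.559,-.264),.05,.076,.09),('wide',(.48,-.076),.05,.076,.09)]:
    q=P[(np.hypot(P[:,0]-c[0],P[:,1]-c[1])<r)&(P[:,2]>lo)&(P[:,2]<hi)]; print(n,len(q),q.min(0).round(4),q.max(0).round(4))
E
```

```text
t: 17.05
eef_pos: [0.5321, 0.1452, 0.1402]
contact_force: [0.4, 1.0, 0.0]
gripper_width: 0.786
t: 17.68
eef_pos: [0.5333, 0.1453, 0.3239]
contact_force: [0.2, 0.3, -0.4]
gripper_width: 0.896
t: 18.18
eef_pos: [0.4518, 0.0221, 0.3207]
contact_force: [0.6, 0.3, -0.1]
gripper_width: 0.9
slim 34 [0.5264 0.1391 0.1918] [0.5381 0.1504 0.1995]
narrow 128 [ 0.5368 -0.2876  0.0761] [ 0.5838 -0.2406  0.0893]
wide 98 [ 0.4526 -0.1049  0.0762] [ 0.5091 -0.0659  0.0883]
```

View pics/top2.png

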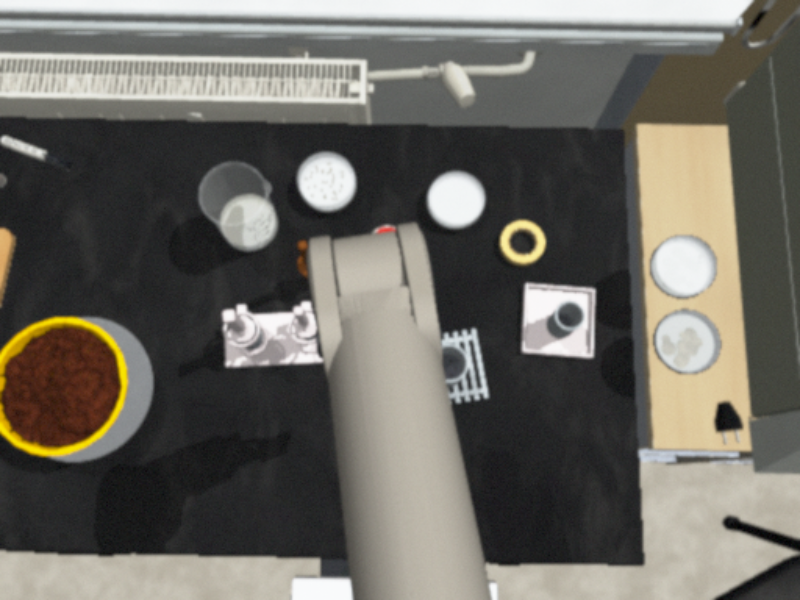

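The slim brush at (305,325) is upright in its well and matches its starting pose to within 2 mm. The jar in the tray at (567,318) hasn't moved.

```bash
python3 -c "
from station import *
print(hand_in())"
```

```text
the job is handed in; nothing more can be done
None
```

The narrow jar was scrubbed with the slim brush (three presses of about 5 N, drawn up in between), the brush is back upright in its well with both jars where they stood, and the job is handed in; no verdict was shown.

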